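# Kit out one hairpin in the silversmith's job tray

## Task

Make up the kit for one hairpin in the wooden job tray: set exactly three of the silver rosettes in the wide compartment, flat on its floor and face up, side by side, and lay the hairpin blank flat in the narrow slot. Set the pieces down rather than dropping them. Leave the other two silver rosettes and the brass pattern on the soldering board, and do not disturb the tweezers, the bowl or the dish.

Things in the scene. Friction and masses are not known exactly. Their poses are not given: they have to be found in the camera images.
- board: dark grey stone soldering board with faint round scorch marks, fixed, 240 mm (its x) by 170 mm (its y), 20 mm thick. Origin at the centre of its underside on the bench, so its top is 20 mm above the origin; z up. It and the tray lie one on each side of the bench, either way round
- rosette1: cast silver rosette: round eight-petal flower, 32 mm across, petal rim 7 mm high with straight upright sides, small boss in the middle to 9.5 mm, about 30 g. Origin at the centre of its underside, z up out of its face. Starts lying face up on the soldering board, at least 60 mm between centres. All five silver rosettes are alike; any three will do
- rosette2: cast silver rosette: round eight-petal flower, 32 mm across, petal rim 7 mm high with straight upright sides, small boss in the middle to 9.5 mm, about 30 g. Origin at the centre of its underside, z up out of its face. Starts lying face up on the soldering board, at least 60 mm between centres. All five silver rosettes are alike; any three will do
- rosette3: cast silver rosette: round eight-petal flower, 32 mm across, petal rim 7 mm high with straight upright sides, small boss in the middle to 9.5 mm, about 30 g. Origin at the centre of its underside, z up out of its face. Starts lying face up on the soldering board, at least 60 mm between centres. All five silver rosettes are alike; any three will do
- rosette4: cast silver rosette: round eight-petal flower, 32 mm across, petal rim 7 mm high with straight upright sides, small boss in the middle to 9.5 mm, about 30 g. Origin at the centre of its underside, z up out of its face. Starts lying face up on the soldering board, at least 60 mm between centres. All five silver rosettes are alike; any three will do
- rosette5: cast silver rosette: round eight-petal flower, 32 mm across, petal rim 7 mm high with straight upright sides, small boss in the middle to 9.5 mm, about 30 g. Origin at the centre of its underside, z up out of its face. Starts lying face up on the soldering board, at least 60 mm between centres. All five silver rosettes are alike; any three will do
- pattern: brass master pattern, yellow, same shape and size as the silver rosettes (32 mm across, rim 7 mm high); lies among them on the board and stays there. Origin at the centre of its underside
- blank: flat silver hairpin blank lying on the bench between board and tray: straight strip 130 mm long (its x), 12 mm wide (its y), 6 mm thick, parallel sided over the middle 66 mm, one end rounded (-x), the other tapering to a blunt point (+x), about 60 g. Origin at the middle of its length, on its underside; z up. Either end may point either way in the slot
- tray: light wooden job tray lined with blue cloth, fixed, 180 mm (its x) by 135 mm (its y), 14 mm high; floor 4 mm thick, walls 5 mm thick and 10 mm above the floor. Origin at the centre of its underside, z up. Wide compartment on its -y side, narrow slot on its +y side
- tray_wide (a point): centre of the wide compartment, on its floor (4 mm above the bench); axes as the tray's. The compartment is 170 mm (x) by 94 mm (y) inside
- tray_slot (a point): centre of the narrow slot, on its floor (4 mm above the bench); axes as the tray's. The slot is 150 mm (x) by 26 mm (y) inside. Both of its long walls are cut away down to the floor over the middle 54 mm, as finger notches, so the fingers can pass there on each side of the blank
- tweezers: steel soldering tweezers lying on the bench beyond the blank, 160 mm long (their x), 12 mm wide, 7 mm high; loose. Origin at mid-length on the underside
- bowl: white china bowl of silver findings, 92 mm across, 40 mm high; loose. Origin at the centre of its underside
- dish: clear glass dish with brass jump rings, 90 mm across, 30 mm high; loose. Origin at the centre of its underside
There are look-alikes about, which are no part of the job. There is more than one size of the tray; the one meant has the size given above.

How it is judged:
At the end, for the whole second after the job is handed in: Exactly three silver rosettes in the wide compartment, flat on its floor (4 mm), face up (0.15 rad); the other two and the brass pattern on the board; blank flat on the slot's floor (centre within 14 mm along, 10 mm across, 0.15 rad in line, 0.1 rad level); all at rest (((horizontal distance between each of rosette1, rosette2, rosette3 and tray_wide below 0.09 m and not (horizontal distance between rosette4 and tray_wide below 0.09 m) and not (horizontal distance between rosette5 and tray_wide below 0.09 m)) or (horizontal distance between each of rosette1, rosette2, rosette4 and tray_wide below 0.09 m and not (horizontal distance between rosette3 and tray_wide below 0.09 m) and not (horizontal distance between rosette5 and tray_wide below 0.09 m)) or (horizontal distance between each of rosette1, rosette2, rosette5 and tray_wide below 0.09 m and not (horizontal distance between rosette3 and tray_wide below 0.09 m) and not (horizontal distance between rosette4 and tray_wide below 0.09 m)) or (horizontal distance between each of rosette1, rosette3, rosette4 and tray_wide below 0.09 m and not (horizontal distance between rosette2 and tray_wide below 0.09 m) and not (horizontal distance between rosette5 and tray_wide below 0.09 m)) or (horizontal distance between each of rosette1, rosette3, rosette5 and tray_wide below 0.09 m and not (horizontal distance between rosette2 and tray_wide below 0.09 m) and not (horizontal distance between rosette4 and tray_wide below 0.09 m)) or (horizontal distance between each of rosette1, rosette4, rosette5 and tray_wide below 0.09 m and not (horizontal distance between rosette2 and tray_wide below 0.09 m) and not (horizontal distance between rosette3 and tray_wide below 0.09 m)) or (not (horizontal distance between rosette1 and tray_wide below 0.09 m) and horizontal distance between each of rosette2, rosette3, rosette4 and tray_wide below 0.09 m and not (horizontal distance between rosette5 and tray_wide below 0.09 m)) or (not (horizontal distance between rosette1 and tray_wide below 0.09 m) and horizontal distance between each of rosette2, rosette3, rosette5 and tray_wide below 0.09 m and not (horizontal distance between rosette4 and tray_wide below 0.09 m)) or (not (horizontal distance between rosette1 and tray_wide below 0.09 m) and horizontal distance between each of rosette2, rosette4, rosette5 and tray_wide below 0.09 m and not (horizontal distance between rosette3 and tray_wide below 0.09 m)) or (not (horizontal distance between rosette1 and tray_wide below 0.09 m) and not (horizontal distance between rosette2 and tray_wide below 0.09 m) and horizontal distance between each of rosette3, rosette4, rosette5 and tray_wide below 0.09 m)) and ((x of rosette1 in the frame of tray_wide between -0.074 and 0.074 m and y of rosette1 in the frame of tray_wide between -0.036 and 0.036 m and z of rosette1 in the frame of tray_wide between -0.003 and 0.004 m and angle between rosette1's own z axis and vertical below 0.15 rad) or (x of rosette1 in the frame of board between -0.12 and 0.12 m and y of rosette1 in the frame of board between -0.085 and 0.085 m and z of rosette1 in the frame of board between 0.017 and 0.035 m)) and ((x of rosette2 in the frame of tray_wide between -0.074 and 0.074 m and y of rosette2 in the frame of tray_wide between -0.036 and 0.036 m and z of rosette2 in the frame of tray_wide between -0.003 and 0.004 m and angle between rosette2's own z axis and vertical below 0.15 rad) or (x of rosette2 in the frame of board between -0.12 and 0.12 m and y of rosette2 in the frame of board between -0.085 and 0.085 m and z of rosette2 in the frame of board between 0.017 and 0.035 m)) and ((x of rosette3 in the frame of tray_wide between -0.074 and 0.074 m and y of rosette3 in the frame of tray_wide between -0.036 and 0.036 m and z of rosette3 in the frame of tray_wide between -0.003 and 0.004 m and angle between rosette3's own z axis and vertical below 0.15 rad) or (x of rosette3 in the frame of board between -0.12 and 0.12 m and y of rosette3 in the frame of board between -0.085 and 0.085 m and z of rosette3 in the frame of board between 0.017 and 0.035 m)) and ((x of rosette4 in the frame of tray_wide between -0.074 and 0.074 m and y of rosette4 in the frame of tray_wide between -0.036 and 0.036 m and z of rosette4 in the frame of tray_wide between -0.003 and 0.004 m and angle between rosette4's own z axis and vertical below 0.15 rad) or (x of rosette4 in the frame of board between -0.12 and 0.12 m and y of rosette4 in the frame of board between -0.085 and 0.085 m and z of rosette4 in the frame of board between 0.017 and 0.035 m)) and ((x of rosette5 in the frame of tray_wide between -0.074 and 0.074 m and y of rosette5 in the frame of tray_wide between -0.036 and 0.036 m and z of rosette5 in the frame of tray_wide between -0.003 and 0.004 m and angle between rosette5's own z axis and vertical below 0.15 rad) or (x of rosette5 in the frame of board between -0.12 and 0.12 m and y of rosette5 in the frame of board between -0.085 and 0.085 m and z of rosette5 in the frame of board between 0.017 and 0.035 m)) and x of pattern in the frame of board between -0.12 and 0.12 m and y of pattern in the frame of board between -0.085 and 0.085 m and z of pattern in the frame of board between 0.017 and 0.035 m and x of blank in the frame of tray_slot between -0.014 and 0.014 m and y of blank in the frame of tray_slot between -0.01 and 0.01 m and ((z of blank in the frame of tray_slot between -0.003 and 0.004 m and angle between blank's own z axis and vertical below 0.1 rad) or (z of blank in the frame of tray_slot between 0.003 and 0.01 m and angle between blank's own z axis and vertical above 3.04 rad)) and angle between the x axis of blank and the x axis of tray_slot, either way round below 0.15 rad and linear speed of each of rosette1, rosette2, rosette3, rosette4, rosette5, blank below 0.02 m/s); the robot touches nothing.
It fails at once if a rosette or the hairpin blank falls freely (faster than 0.7 m/s, a drop of about 25 mm) instead of being set down ((contact force between the fingers and rosette1 below 0.02 N and linear speed of rosette1 above 0.7 m/s) or (contact force between the fingers and rosette2 below 0.02 N and linear speed of rosette2 above 0.7 m/s) or (contact force between the fingers and rosette3 below 0.02 N and linear speed of rosette3 above 0.7 m/s) or (contact force between the fingers and rosette4 below 0.02 N and linear speed of rosette4 above 0.7 m/s) or (contact force between the fingers and rosette5 below 0.02 N and linear speed of rosette5 above 0.7 m/s) or (contact force between the fingers and pattern below 0.02 N and linear speed of pattern above 0.7 m/s) or (contact force between the fingers and blank below 0.02 N and linear speed of blank above 0.7 m/s)).
It fails at once if the tweezers, the white bowl or the glass dish is moved more than 30 mm (distance of any of tweezers, bowl, dish from where it was at the start of the episode above 0.03 m).
It also fails if it takes over 72 s, if anything falls off the work surface, if the arm or the gripper's body presses on something with over 40 N, if the wrist force passes 120 N, or if a joint passes its speed limit or range.

## Robot

A 6-joint arm with a two-finger parallel gripper is mounted at the origin on the work surface. World frame = base frame: x ahead of the robot, y to its left, z up, the work surface at z = 0. Lengths are in m, angles in rad, forces in N, time in s.
With the tool pointing down it reaches from about 0.275 to 0.75 m from the base axis. Payload 10.2 kg.
Tool frame: the origin (TCP) lies midway between the tips of the shut fingers; the grasp point (between the pads) lies 19 mm behind it (env.grasp_offset is the distance from the TCP to the grasp point, in m); z points along the fingers, y is the line along which they close (so a half turn about z gives the same grasp; the last joint's range is limited). The gripper opens to 85 mm and grips with 20 to 120 N. Pads are 22 mm wide; open, the fingers measure 114 mm over their backs; the gripper's body (76 mm by 85 mm) begins 54 mm behind the grasp point. The pads swing forward as they close: fully open they stand 13 mm farther back than shut.
Start: joints at [-1.524, 0.313, 1.498, -0, 1.331, -0.223], TCP at [0.14, -0.506, 0.231] pointing down, gripper open.
Joint ranges: [-2.94, 2.94], [-0.97, 2.17], [0.19, 2.56], [-1.23, 4.37], [0.02, 3.11], [-2.88, 2.88]. Speed limits (rad/s): [2.39, 2.39, 3.01, 3.14, 3.14, 3.14].

## Interface

Orientations are given as a unit quaternion [x, y, z, w].
In Python, from plant import env gives the robot as it stands. The module is installed in compiled form; this text tells all that it offers. Calls block until the motion is done:
- env.move_to(position, orientation): joint-space move of the TCP to a pose.
- env.move_linear(position, rot=None, rate=0.15): straight line of the TCP; rot=None keeps the orientation; rate is the mean speed in m/s.
- env.move_j(angles): joint-space move.
- env.release() and env.close_gripper(squeeze=None): open the fingers fully, or close them until they stop; squeeze is the grip in N (None keeps the last).
- env.sleep(seconds).
- env.solve_ik(position, orientation): joint angles nearest the present ones, or None.
- env.grab_frame(name): name is "scene" or "top" or "wrist"; returns a dict with "color" (420x560x3 uint8, red, green, blue), "z_map" (420x560 float32, m along the optical axis (not along the pixel's ray), 0 where there is no reading), "fx", "fy", "cx", "cy" (pixels), "R" (3x3) and "t" (3): a world point X has camera coordinates R X + t. Camera axes: x right, y down, z forward; pixel columns grow to the right and rows downward; lengths in m; the calibration is good to about 2 mm. The wrist camera is an equidistant fisheye: a pixel r from the principal point sees the ray r / f radians off the axis. A picture is of the moment at which its call begins.
A pose or a line that the arm cannot do raises env.IKError and nothing moves.
- env.job_done(): hands the job in; it is judged then, once.
Readings, each from a call of its own:
- env.current_time_s(): time.
- env.current_joint_positions(): joint angles.
- env.current_joint_vel(): joint speeds.
- env.current_tau(): joint torques, N m.
- env.current_eef_pos(): TCP position.
- env.current_ee_rot(): TCP orientation.
- env.current_ft_force(): force on the tool from outside, world axes, zero at the start.
- env.current_wrist_torque(): the same for the moment, N m.
- env.current_grip_width(): finger opening in m.
- env.current_finger_force(): force on a finger pad.
Only numpy, scipy, OpenCV 4.12 (cv2) and the standard library are available. Lean on these libraries where they do the work, as an engineer would, in place of code of your own. Each camera call takes 0.05 s, during which the arm holds its last target. There are 200 camera calls.

## Working session

There is one attempt and no reset: what is moved stays moved. The work goes in short steps, each a Python script; the robot and the scene stay as the last script left them, time stands still between calls to the robot, and variables do not carry over. Pictures are saved under pics/ and viewed, at most 10 in all, crops included, and the job is handed in when it is done.

```bash
mkdir -p pics; python3 - <<'E'
from plant import env
import cv2,numpy as np,pickle
for n in("top","scene"):
    f=env.grab_frame(n);pickle.dump(dict(f),open(n+'.pkl','wb'))
    cv2.imwrite(f'pics/{n}0.png',cv2.resize(f["color"][:,:,::-1],(800,600),interpolation=cv2.INTER_CUBIC))
    print(n,f["fx"],f["fy"],f["cx"],f["cy"],f["R"].round(3).tolist(),f["t"].round(3).tolist())
print(env.current_time_s(),env.current_ee_rot(),env.grasp_offset)
E
```

```text
top 514.8747225938533 514.8747225938533 287.4903555030412 205.31641637875725 [[0.009, -1.0, 0.009], [-0.996, -0.01, -0.092], [0.092, -0.008, -0.996]] [-0.024, 0.516, 1.11]
scene 537.2627760224589 537.2627760224589 279.60774038095195 212.436029523641 [[0.383, 0.924, 0.004], [0.513, -0.209, -0.833], [-0.768, 0.321, -0.554]] [-0.204, -0.222, 1.704]
0.1 [ 9.90913636e-01  1.34498505e-01  4.14246340e-05 -5.61646424e-04] 0.0187
```

View pics/top0.png

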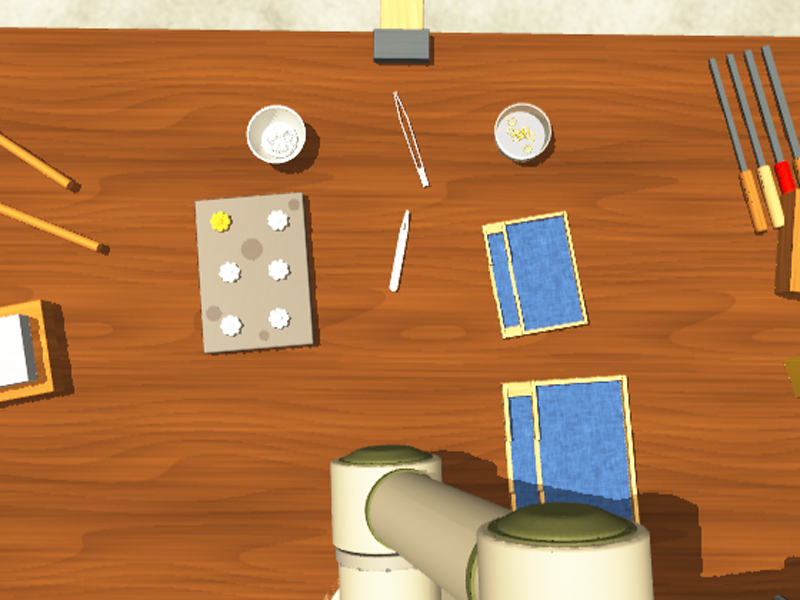

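View pics/scene0.png

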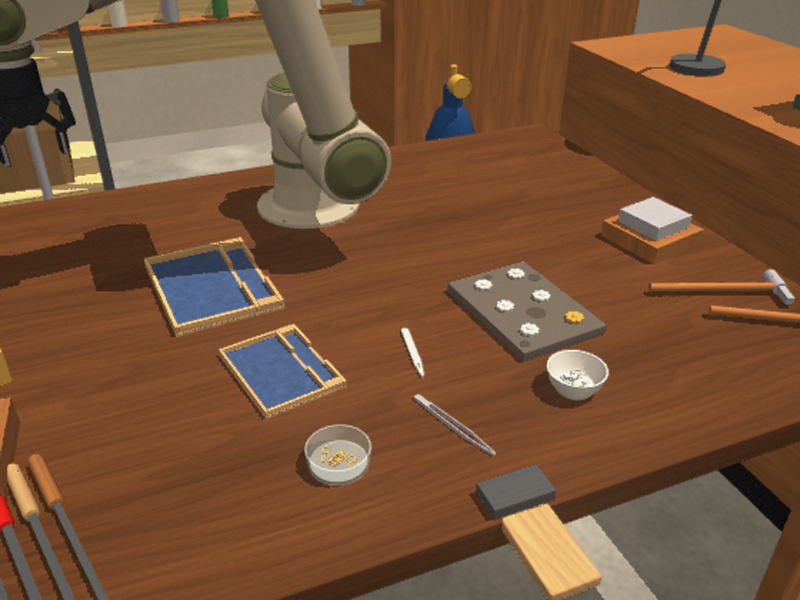

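The top view (800x600 pixels) shows:
- **Board:** centred near (256,272). The brass pattern is at (220,221) and the silver rosettes at (278,220), (278,270), (279,318), (229,272) and (231,325).
- **Blank:** (400,250), pointing up. It could be confused with the tweezers at (410,140).
- **Trays:** there are two, a small one at (535,275) measuring about 130x177 mm and a larger one at (568,450). The small one matches the size given. Its slot is on the left, towards world +y.

Next I'll measure everything and check the chosen pieces in a close crop.

```bash
cat > h.py <<'E'
import numpy as np,cv2,pickle
def ray(f,u,v,z):
    d=f["R"].T@np.array([(u-f["cx"])/f["fx"],(v-f["cy"])/f["fy"],1.]); c=-f["R"].T@f["t"]
    return (c+d*(z-c[2])/d[2])[:2]
def blobs(m,lo,hi):
    n,l,s,c=cv2.connectedComponentsWithStats(m.astype(np.uint8))
    return [(np.argwhere(l==i)[:,::-1],s[i,4],c[i]) for i in range(1,n) if lo<s[i,4]<hi]
E
python3 - <<'E'
from h import *
f=pickle.load(open('top.pkl','rb')); s=pickle.load(open('scene.pkl','rb'))
def rect(f,p,z):
    w=np.array([ray(f,*q,z) for q in p],np.float32); (c,wh,a)=cv2.minAreaRect(w); return np.round(c,4),np.round(wh,4),round(a,2)
for n,f in(('top',f),('scene',s)):
    hsv=cv2.cvtColor(f["color"],cv2.COLOR_RGB2HSV); H,S,V=cv2.split(hsv)
    print(n)
    for p,a,c in blobs((S<60)&(V>165),40,900):
        w=ray(f,*c,.0255); print(' white',a,c.round(1),w.round(4),'blank?',rect(f,p,.005))
    for p,a,c in blobs((H>20)&(H<32)&(S>140)&(V>150),40,900): print(' brass',a,c.round(1),ray(f,*c,.0255).round(4))
    for p,a,c in blobs((H>98)&(H<125)&(S>90),150,12000): print(' blue',a,c.round(1),rect(f,p,.004))
    for p,a,c in blobs((H>98)&(H<125)&(S>90)|((H>12)&(H<30)&(S<140)&(V>170)),2000,20000): print(' tray',a,c.round(1),rect(f,p,.014))
    for p,a,c in blobs((S<80)&(V>60)&(V<185),2000,20000): print(' grey',a,c.round(1),rect(f,p,.02))
f=pickle.load(open('top.pkl','rb'))
cv2.imwrite('pics/crop.png',cv2.resize(f["color"][130:260,125:425,::-1],(800,347),interpolation=cv2.INTER_CUBIC))
E
```

```text
top
 white 871 [364.8  93.9] [ 0.7696 -0.1905] blank? (array([ 0.7808, -0.1955]), array([0.0892, 0.0897]), 0.67)
 white 100 [293.5 116. ] [ 0.717  -0.0307] blank? (array([ 0.7341, -0.0268]), array([0.0897, 0.0116]), 18.55)
 white 282 [279.3 177.4] [ 5.782e-01 -3.000e-04] blank? (array([ 0.5869, -0.0011]), array([0.0123, 0.1298]), 80.11)
 white 797 [  7.9 246. ] [0.4215 0.5878] blank? (array([0.4248, 0.6021]), array([0.1047, 0.0428]), 11.33)
 brass 86 [ 22.3 112.3] [0.7184 0.5734]
 brass 116 [ 34.3 159.1] [0.6134 0.5412]
 brass 137 [153.8 154.7] [0.6259 0.2781]
 brass 43 [  9.3 215.5] [0.4878 0.5887]
 blue 3004 [380.1 190.8] (array([ 0.5539, -0.2271]), array([0.1675, 0.0927]), 10.46)
 blue 690 [351.8 195.6] (array([ 0.5422, -0.1632]), array([0.1471, 0.0247]), 10.47)
 blue 5165 [408.5 311.7] (array([ 0.2762, -0.2865]), array([0.2106, 0.1325]), 3.83)
 blue 1208 [365.8 315.7] (array([ 0.276 , -0.1937]), array([0.1681, 0.0357]), 4.11)
 tray 12608 [293.2  10.8] (array([ 9.63e-01, -1.00e-04]), array([0.0602, 1.29  ]), 0.79)
 tray 7037 [176.7 190.2] (array([0.5504, 0.2275]), array([0.2387, 0
[... 2040 characters left out ...]
ray([0.1346, 0.0225]), 9.94)
 blue 1686 [190.2 259.8] (array([ 0.5501, -0.225 ]), array([0.156 , 0.0871]), 10.38)
 tray 2959 [146.6 200.2] (array([ 0.2744, -0.2613]), array([0.2291, 0.192 ]), 4.03)
 tray 2513 [195.6 257.8] (array([ 0.556 , -0.2106]), array([0.1836, 0.1349]), 10.54)
 tray 3619 [399.2 386.7] (array([1.0343, 0.0122]), array([0.156 , 0.1065]), 0.04)
 grey 15958 [166.7  79.6] (array([-0.9229,  0.0047]), array([0.8425, 2.1033]), 76.87)
 grey 3740 [367.3 217.5] (array([0.5639, 0.2188]), array([0.2531, 0.1805]), 5.37)
 grey 8938 [479.4 381.1] (array([1.0817, 0.1129]), array([0.294 , 0.1694]), 89.87)
 grey 2758 [327.4 406.3] (array([ 1.0037, -0.1364]), array([0.2143, 0.0755]), 67.64)
```

View pics/crop.png

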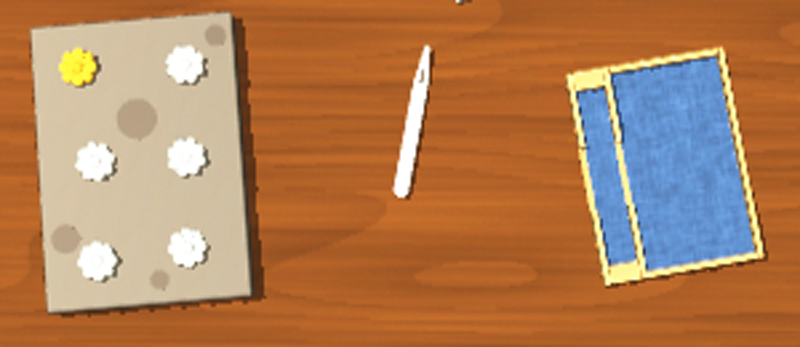

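The crop confirms the choice: silver rosettes are in its right column at (186,65), (187,157) and (187,247), brass is at (78,66), and the blank is at (412,120). The chosen tray measures 181x135 mm, has its slot on the left and finger notches, and is turned about +10.5°. I'll place the blank first.

```bash
cat >> h.py <<'E'
from plant import env
from scipy.spatial.transform import Rotation as Ro
TH=np.radians(10.5); TC=np.array([.553,-.211])
def tray(x,y): return TC+np.array([[np.cos(TH),-np.sin(TH)],[np.sin(TH),np.cos(TH)]])@[x,y]
def quat(p):
    c,s=np.cos(p),np.sin(p); return Ro.from_matrix(np.array([[-s,c,0],[c,s,0],[0,0,-1.]]).T @ np.eye(3) if 0 else np.column_stack([[-s,c,0],[c,s,0],[0,0,-1.]])).as_quat()
def best(xy,z,psi):
    q0=np.array(env.current_joint_positions()); o=[]
    for p in(psi,psi+np.pi):
        s=env.solve_ik([*xy,z],quat(p))
        if s is not None:o.append((abs(np.array(s)-q0).max(),p,s))
    return min(o,key=lambda a:a[0])
def over(xy,z,psi):
    d,p,s=best(xy,z,psi); env.move_j(s)
def go(xy,z,r): env.move_linear([*xy,z],None,r)
def rep(t): print(t,round(env.current_time_s(),2),np.round(env.current_eef_pos(),4),'w',round(float(env.current_grip_width()),4),'ft',np.round(env.current_ft_force(),1),'ff',np.round(env.current_finger_force(),1))
E
python3 - <<'E'
from h import *
f=pickle.load(open('top.pkl','rb')); S=cv2.cvtColor(f["color"],cv2.COLOR_RGB2HSV)
for p,a,c in blobs((S[:,:,1]<40)&(S[:,:,2]>225),60,400): print(a,c.round(1),ray(f,*c,.0255).round(4))
b=np.array([.588,-.001]); psi=np.radians(-10+90)
over(b,.07,psi); rep('over'); go(b,.001,.12); rep('down'); env.close_gripper(50); rep('closed'); go(b,.03,.1); rep('up')
f=env.grab_frame('scene'); cv2.imwrite('pics/lift.png',cv2.resize(f["color"][130:330,150:450,::-1],(780,520)))
E
```

```text
148 [193.7 153.5] [0.6296 0.1899]
271 [279.2 177.6] [ 5.776e-01 -1.000e-04]
149 [194.1 188.3] [0.5518 0.187 ]
151 [159.9 190. ] [0.5474 0.2622]
151 [194.6 222.1] [0.4773 0.184 ]
152 [160.7 227.2] [0.4655 0.2577]
over 2.57 [ 0.5881 -0.0018  0.0702] w 0.0857 ft [-0.1 -0.4  1.1] ff 0.0
down 3.29 [ 0.5885 -0.0012  0.0017] w 0.0852 ft [ 0.1 -0.1  0.8] ff 0.0
closed 3.97 [ 0.5882 -0.001   0.0013] w 0.0099 ft [-1.2  1.   2.8] ff 49.1
up 4.41 [ 0.5879 -0.001   0.03  ] w 0.0095 ft [-0.2  0.  -1.4] ff 48.8
```

View pics/lift.png

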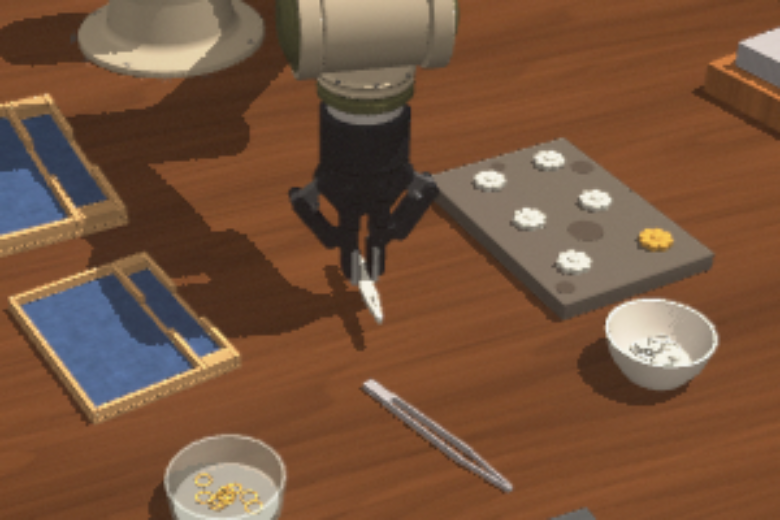

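The blank is held level and clear at (365,285), so I'll set it in the slot.

```bash
python3 - <<'E'
from h import *
s=tray(0,.0495)+[.0005,0]; print(s)
over(s,.06,TH+np.pi/2); go(s,.0054,.08); rep('down'); env.release(); rep('rel'); go(s,.09,.2)
# first rosette
r=np.array([.4784,.1846])
over(r,.09,TH+np.radians(8)); rep('over'); 
f=env.grab_frame('top'); cv2.imwrite('pics/slot.png',cv2.resize(f["color"][130:260,310:440,::-1],(520,520)))
go(r,.0205,.12);rep('down'); env.close_gripper(50); rep('closed'); go(r,.05,.1); rep('up')
f=env.grab_frame('wrist'); cv2.imwrite('pics/w1.png',f["color"][:,:,::-1])
E
```

```text
[ 0.54447934 -0.16232888]
down 6.01 [ 0.5444 -0.1621  0.0053] w 0.0097 ft [-2.5  2.   3.3] ff 49.3
rel 6.72 [ 0.5445 -0.1623  0.0054] w 0.0855 ft [0.3 0.5 0.2] ff 0.0
over 9.09 [0.4785 0.1843 0.0897] w 0.0856 ft [-0.3  0.5  0.9] ff 0.0
down 9.88 [0.4789 0.1846 0.0211] w 0.0855 ft [-0.7  0.1 -0.5] ff 0.0
closed 10.46 [0.4786 0.1846 0.0211] w 0.0277 ft [-1.2 -0.7  5.9] ff 48.8
up 10.9 [0.4783 0.1846 0.0499] w 0.0278 ft [ 0.7  0.3 -0. ] ff 49.3
```

View pics/slot.png

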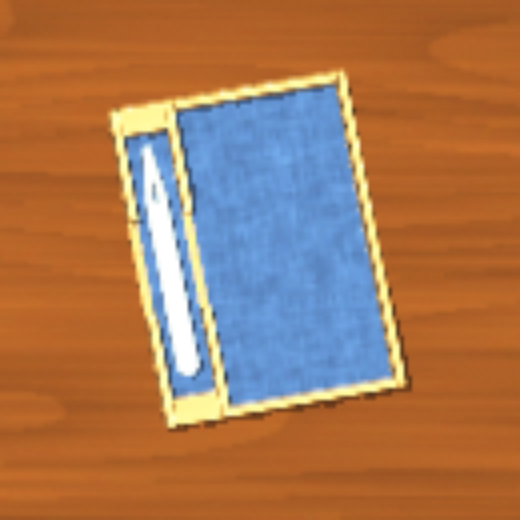

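View pics/w1.png

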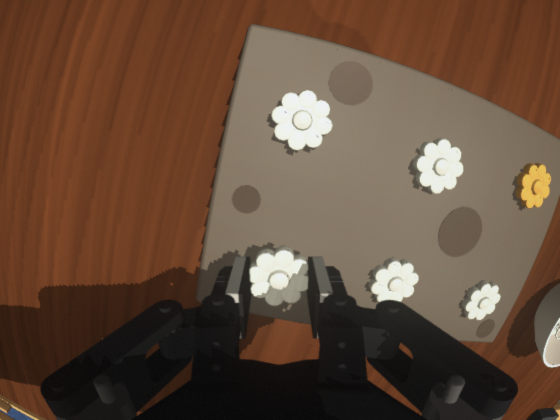

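The slot crop shows the blank flat and centred in the slot, lying along (150,150)-(190,370). The wrist view shows the rosette between the pads at (278,275), with the grip holding at 28 mm and 49 N. Now the three rosettes.

```bash
cat >> h.py <<'E'
PSI=TH+np.radians(8)
def place(x,y):
    s=tray(x,y-.0155); over(s,.06,PSI); go(s,.005,.1); rep('place'); env.release(); rep('rel'); go(s,.08,.2)
def pick(r):
    over(r,.08,PSI); go(r,.0205,.12); env.close_gripper(50); rep('closed'); go(r,.07,.12); rep('up')
E
python3 - <<'E'
from h import *
place(-.026,.0265); pick(np.array([.553,.1876]))
f=env.grab_frame('top'); cv2.imwrite('pics/p1.png',cv2.resize(f["color"][100:270,120:440,::-1],(800,425)))
E
```

```text
place 13.11 [ 0.5254 -0.2046  0.0049] w 0.0276 ft [-2.3  0.5  2.1] ff 49.0
rel 13.71 [ 0.5254 -0.2049  0.005 ] w 0.0855 ft [-0.3 -0.2  0.5] ff 0.0
closed 16.92 [0.5533 0.1877 0.0212] w 0.0282 ft [-1.3 -1.8  6.1] ff 48.9
up 17.48 [0.5526 0.1875 0.0694] w 0.0278 ft [-0.3 -0.3 -0.8] ff 49.3
```

View pics/p1.png

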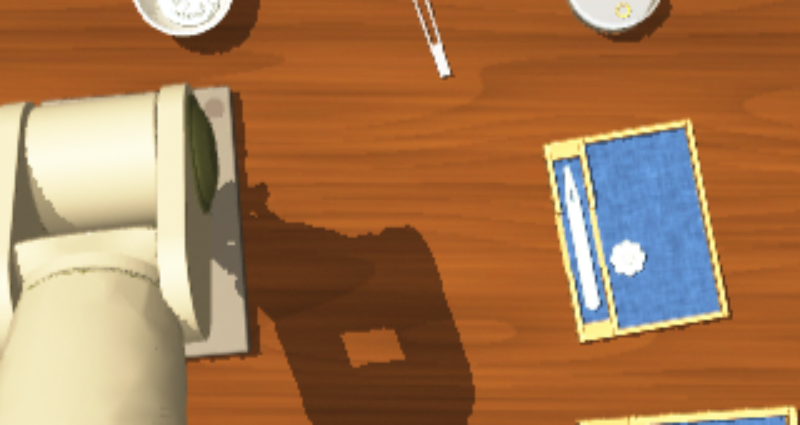

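The first rosette is flat in the wide compartment at (628,257), as planned. I'll carry on with the other two.

```bash
python3 - <<'E'
from h import *
place(.026,-.0265); pick(np.array([.6305,.1903])); place(0,0)
go(tray(0,-.0155),.15,.2); over(np.array([.40,.0]),.25,PSI); env.sleep(.3)
f=env.grab_frame('top'); cv2.imwrite('pics/end.png',cv2.resize(f["color"][60:270,120:440,::-1],(800,525)))
S=cv2.cvtColor(f["color"],cv2.COLOR_RGB2HSV)
for p,a,c in blobs((S[:,:,1]<40)&(S[:,:,2]>225),60,400):
    d=ray(f,*c,.009)-tray(0,-.0155); print(a,c.round(1),(np.array([[np.cos(TH),np.sin(TH)],[-np.sin(TH),np.cos(TH)]])@d).round(4))
rep('end')
E
```

```text
place 19.84 [ 0.5862 -0.2474  0.0049] w 0.028 ft [-1.8  0.3  3.5] ff 49.0
rel 20.44 [ 0.5862 -0.2475  0.005 ] w 0.085 ft [-0.4 -0.4  1.1] ff 0.0
closed 23.82 [0.6309 0.1904 0.0212] w 0.0275 ft [-1.4 -0.7  5.6] ff 49.0
up 24.38 [0.6301 0.1902 0.0693] w 0.0278 ft [ 1.   0.5 -0.6] ff 49.3
place 26.64 [ 0.5558 -0.2261  0.0049] w 0.0278 ft [-2.4 -0.   3.3] ff 49.0
rel 27.24 [ 0.5558 -0.2262  0.005 ] w 0.0853 ft [-0.2  0.1  0.3] ff 0.0
337 [506.2   8.7] [ 0.3647 -0.3697]
163 [169.8  13.2] [0.4857 0.401 ]
285 [351.9 197. ] [-0.0061  0.0653]
137 [389.7 175.9] [ 0.0261 -0.0274]
146 [159.9 190. ] [0.0833 0.4854]
137 [380.1 189.2] [ 0.0003 -0.0003]
137 [370.5 202.7] [-0.0259  0.0266]
149 [160.7 227.2] [0.0009 0.4961]
161 [229.3 327.9] [-0.2423  0.3821]
135 [241.3 346.7] [-0.2864  0.363 ]
208 [289.3 402.9] [-0.4217  0.2808]
end 29.74 [ 4.002e-01 -2.000e-04  2.498e-01] w 0.0855 ft [-0.3  0.7 -0.3] ff 0.0
```

View pics/end.png

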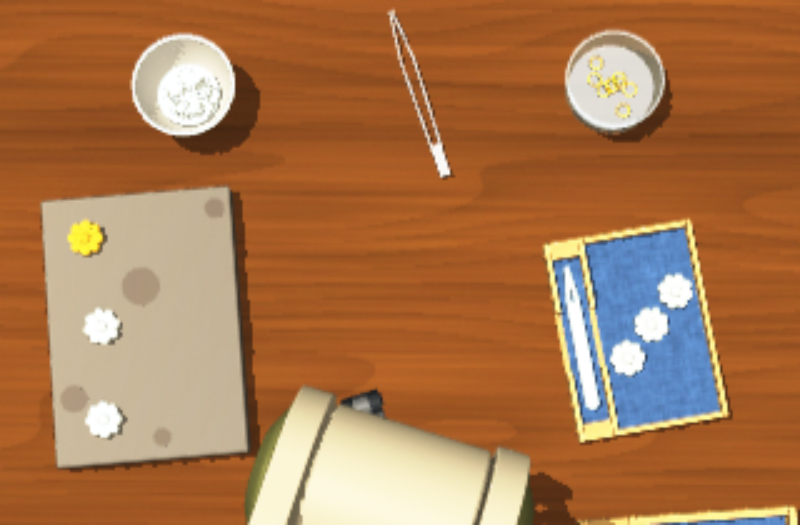

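Three rosettes lie side by side in the wide compartment at (628,357), (651,324) and (675,291). The blank is in the slot at (581,338). Two silver rosettes and the brass pattern are still on the board, and nothing else has moved.

```bash
python3 -c "
from plant import env
print(env.job_done())"
```

```text
the job is handed in; nothing more can be done
None
```

The kit is made up and handed in at about 30 s of the 72 s allowed: three silver rosettes are in the wide compartment and the blank is in the slot, with everything else left in place; no verdict was returned.

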